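# Test two dispenser plungers and reject the one that jams

### The arm

A 7-joint arm with a two-finger parallel gripper is mounted at the origin on the work surface; the furniture and walls round the work are solid. World frame = base frame: x ahead of the robot, y to its left, z up, the work surface at z = 0. Lengths are in m, angles in rad, forces in N, time in s.
With the tool pointing down it reaches from about 0.4 to 0.9 m from the base axis. Payload 5.5 kg.
Tool frame: the origin (TCP) lies between the finger pads; the fingertips stand arm.tcp_to_tips ahead of it and the grasp point (between the pads) lies 11 mm behind it (arm.tcp_to_tips is the distance from the TCP to the fingertips, in m); z points along the fingers, y is the direction in which the jaws open and shut (so a half turn about z gives the same grasp; the last joint's range is limited). The gripper opens to 85 mm and grips with 20 to 120 N. Pads are 22 mm wide; open, the fingers measure 114 mm over their backs; the gripper's body (76 mm by 85 mm) begins 54 mm behind the grasp point. The pads swing forward as they close: fully open they stand 13 mm farther back than shut.
Start: joints at [1.451, 0.501, -0.427, 1.55, 0.221, 1.138, -0.21], TCP at [0.243, -0.603, 0.239] pointing down, gripper open.
Joint ranges: [-2.88, 2.88], [-0.31, 2.03], [-1.54, 1.56], [0.2, 2.42], [-1.41, 4.55], [0.19, 2.02], [-2.57, 2.57]. Speed limits (rad/s): [2.57, 2.57, 3.14, 3.14, 3.14, 3.14, 3.14].

### API

Orientations are given as a 3x3 rotation matrix whose columns are the frame's x, y, z axes.
In Python, from plant import readout, capture, camera_params, order, arm gives the robot as it stands.
- The arm moves only by the shell command python3 -m creep 'ROWS' [FORCE]. ROWS is JSON, a list that holds one entry, the list of rows, each a list of 7 numbers: the opening, from 0 (shut) to 1 (fully open), then the shift along the tool's x, y, z in mm, then the turn, a rotation vector about the tool's x, y, z in rad. A call has 1 to 12 rows; each row is the pose to reach, as a shift and turn from the pose commanded when the call began, along the tool's axes at that moment; what a row does not reach only later rows make up. A row lasts 1/8 s, in which the tool goes at most 62.5 mm and 10.7 degrees, less where a joint would pass 70% of its speed; a pose out of reach is approached as far as the arm can. A call with a gripper value outside its range is refused whole. The fingers move at their own pace and stop on an object; FORCE is the grip in N (left out, the last holds). Time passes only in rows, so rows that repeat a pose let the fingers close. It gives the time, the measured TCP pose, the force and the opening at its end, in the units of the state.
- readout.observe(): the state, without advancing time (a new reading comes with each control period).
- capture(name): name is "scene" or "top"; returns the picture (400x640x3 uint8, red, green, blue); there is no depth.
- camera_params(name): a dict with "fx", "fy", "cx", "cy" (pixels), "R" (3x3) and "t" (3): a world point X has camera coordinates R X + t. Camera axes: x right, y down, z forward; pixel columns grow to the right and rows downward; lengths in m; the calibration is good to about 2 mm. A picture is of the moment at which its call begins. camera_params takes no time and is no camera call.
- order.job_done(): hands the job in, once; it reports no verdict.
The state is a dict: "clock": time; "joint_pos": joint angles; "joint_vel": joint speeds; "joint_torque": joint torques, N m; "position": TCP position; "orientation": TCP orientation; "force": force on the tool from outside, world axes, zero at the start; "torque": the same for the moment, N m; "width": finger opening in m.
Only numpy, scipy, OpenCV 4.12 (cv2) and the standard library are available. Lean on these libraries where they do the work, as an engineer would, in place of code of your own. Each camera call takes 0.05 s, during which the arm holds its last target.

### The job

Test the two blue-knobbed plungers in the metal twin-barrel stand: push each gently down through its stroke. One runs freely: press it fully home, knob down on the barrel's rim. The other jams part-way: stop as soon as the resistance clearly rises, never force it, then draw that plunger out and stand it in the red cup, leaving the other things on the bench alone.

Things in the scene. Friction and masses are not known exactly. Their poses are not given: they have to be found in the camera images.
- stand: stand fixed to the bench: base plate 90 x 190 x 10 mm, two upright metal barrels (38 mm across, bore 22 mm, rim 110 mm up) at y = +55 and -55 mm, finger lugs at the rims on their +y and -y sides out to 35 mm from the bore axis, nozzles on the -x side, clamp between them 71 mm high. Origin: centre of its underside; z up; yaw within 0.4 rad of the world. A plunger is home when its knob stops hard on the rim
- mouth_left (a point): centre of the rim of the +y barrel, 110 mm above the bench. In each barrel the plunger rides on a seal with an even drag of 2.5 to 4 N that stays where it is pushed; the free one needs no more down to the rim
- mouth_right (a point): centre of the rim of the -y barrel, 110 mm above the bench. One of the two barrels (it cannot be seen which) is blocked 23 to 36 mm short of home: from there the force starts at about 4 N and climbs 0.9 N per mm, springing back when let go. Push it to more than 5 N, so that the rise is sure; more than 16 N is forcing it
- plunger_a: white rod 18 mm across, blue thumb knob on top (32 mm across, 16 mm high), black foot; 101 mm long, about 80 g, loose. Origin: centre of its foot end; z up the rod: knob underside at +85 mm, flat top at +101 mm. Stands in the +y (left) barrel, knob underside at first 42 to 56 mm above the rim. Both plungers look alike. Pinch the knob to draw it straight up out of the barrel.
- plunger_b: white rod 18 mm across, blue thumb knob on top (32 mm across, 16 mm high), black foot; 101 mm long, about 80 g, loose. Origin: centre of its foot end; z up the rod: knob underside at +85 mm, flat top at +101 mm. Stands in the -y (right) barrel, knob underside at first 42 to 56 mm above the rim. Both plungers look alike. Pinch the knob to draw it straight up out of the barrel.
- reject_cup: red round cup fixed to the bench, 70 mm high, mouth 82 mm across inside, floor 5 mm thick and 72 mm across inside. Origin: centre of its underside. A plunger stood in it leans on the wall with its knob above the rim.
- rubber_mould: bystander: brown rubber block 50 x 77 x 22 mm, loose; origin at the centre of its underside
- tape: bystander: roll of tape 58 mm across, 24 mm high, lying flat, loose; origin at the centre of its underside
- cutters: bystander: hand pliers with blue handles, 60 x 105 x 12 mm, lying flat, loose; origin at the centre of the underside
There are look-alikes about, which are no part of the job. Leave any orange look-alike of the stand alone.

How it is judged:
By the outcome, as a careful person would: the job done as asked, in the order asked, and still so for the second after the job is handed in, with the robot touching nothing.
It also fails if it takes over 54 s, if anything falls off the work surface, if the arm or the gripper's body presses on something with over 40 N, if the wrist force passes 120 N, or if a joint passes its speed limit or range.

## Working session

There is one attempt and no reset: what is moved stays moved. The work goes in short steps, Python scripts to look and compute and a shell command to move; the robot and the scene stay as the last step left them, time stands still between calls to the robot, and variables do not carry over. Pictures are saved under pics/ and viewed, and the job is handed in when it is done.

```bash
ls; mkdir -p pics
python3 - <<'E'
from plant import readout, capture, camera_params, order, arm
import cv2,json
for n in("scene","top"):
    im=capture(n); cv2.imwrite(f"pics/{n}0.png",im[:,:,::-1]); print(n,camera_params(n))
s=readout.observe(); print(s); print(arm.tcp_to_tips)
E
```

```text
pics
scene {'fx': 480.52683747508956, 'fy': 480.52683747508956, 'cx': 312.2759233542316, 'cy': 198.8523117224009, 'R': array([[ 0.6612553 , -0.75010843,  0.00887505],
       [-0.38339223, -0.3480997 , -0.85547472],
       [ 0.6447882 ,  0.56228457, -0.51776851]]), 't': array([-0.29170704,  0.25111412,  0.89152799])}
top {'fx': 472.7433675150223, 'fy': 472.7433675150223, 'cx': 323.3100361060488, 'cy': 195.79555055146002, 'R': array([[-0.02135986, -0.99972896, -0.0092609 ],
       [-0.9958736 ,  0.02209286, -0.08802086],
       [ 0.08820161,  0.00734257, -0.99607558]]), 't': array([0.01270004, 0.4697404 , 1.15537936])}
{'clock': 0.1, 'joint_pos': array([ 1.45121494,  0.5017972 , -0.42681576,  1.55132044,  0.22082257,
        1.13835029, -0.21033316]), 'joint_vel': array([ 0.00177581, -0.00167179, -0.00020609, -0.00267069, -0.00037361,
        0.00024799, -0.00037016]), 'joint_torque': array([-1.15038958e-02, -5.70808840e+01, -5.83891869e+00, -2.81744045e+01,
        1.04622034e-02,  5.57765932e-03, -9.19310366e-06]), 'position': array([ 0.24250456, -0.60240296,  0.23834719]), 'orientation': array([[ 9.27619322e-01,  3.73526429e-01, -6.32604093e-04],
       [ 3.73526961e-01, -9.27617764e-01,  1.70078221e-03],
       [ 4.84723102e-05, -1.81397313e-03, -9.99998354e-01]]), 'force': array([0.74809808, 0.63293447, 0.28925828]), 'torque': array([-0.02146568, -0.01978479,  0.0034719 ]), 'width': 0.0853073817708568}
0.008
```

View pics/scene0.png

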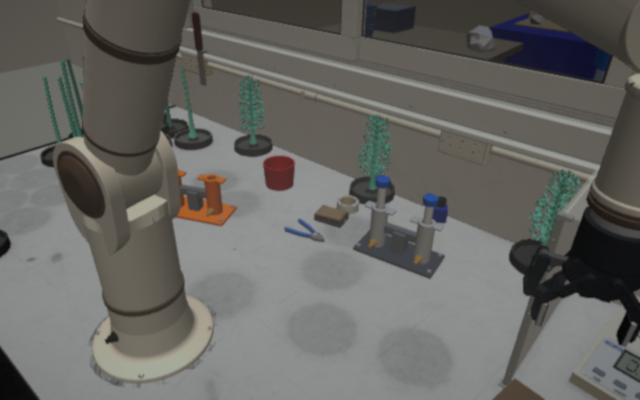

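View pics/top0.png

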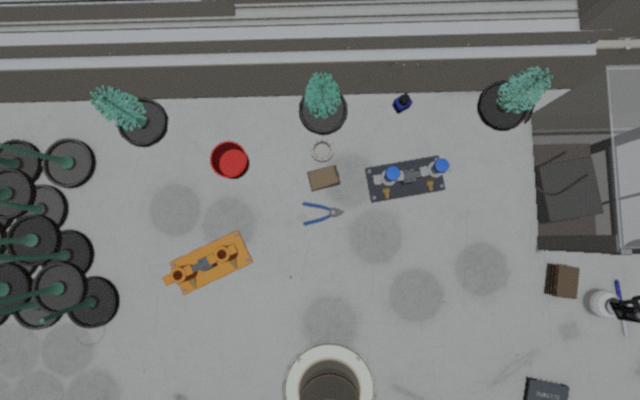

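The metal stand with the two blue knobs is at top (405,178), knobs at about (392,174) and (441,166). The orange look-alike is at (208,262), a blue bottle at (402,102) and the red cup at (230,160). Next I'll take enlarged crops.

Run:
```python
import cv2
t=cv2.imread("pics/top0.png");s=cv2.imread("pics/scene0.png")
cv2.imwrite("pics/c1.png",cv2.resize(t[145:210,355:460],None,fx=7,fy=7,interpolation=cv2.INTER_CUBIC))
cv2.imwrite("pics/c2.png",cv2.resize(s[170:280,345:455],None,fx=5.4,fy=5.4,interpolation=cv2.INTER_CUBIC))
cv2.imwrite("pics/c3.png",cv2.resize(t[130:190,200:345],None,fx=5,fy=5,interpolation=cv2.INTER_CUBIC))
```

```text
(no output)
```

View pics/c1.png

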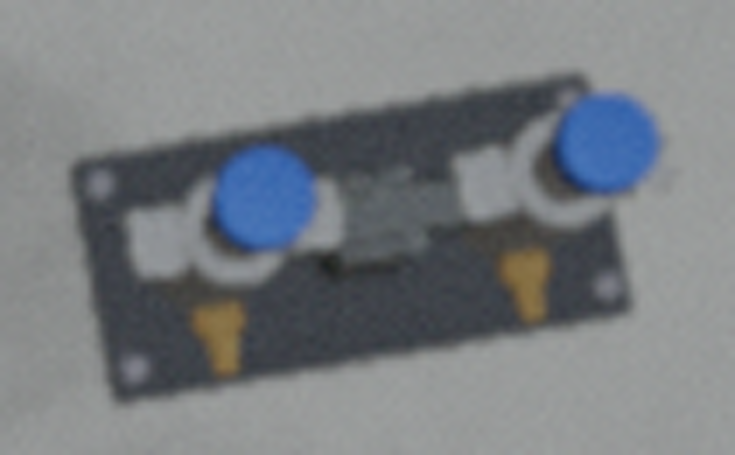

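View pics/c2.png

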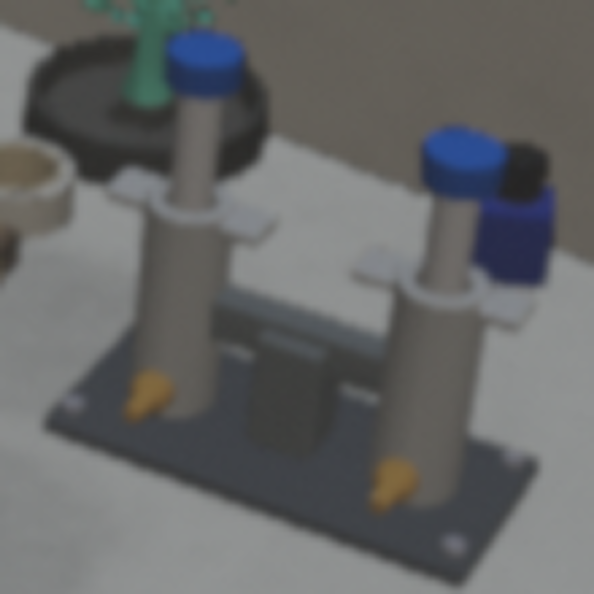

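View pics/c3.png

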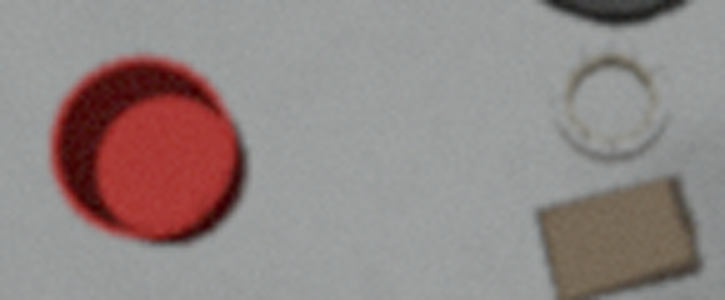

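Both crops show the metal stand. Left knob top is at top (392.9,173.3) and scene (383.1,179.3); right knob top is at top (441.7,165.4) and scene (431.1,197.2). The blue bottle stands behind the right barrel.

```bash
cat > h.py <<'E'
import numpy as np
from plant import camera_params
def ray(n,u,v):
    c=camera_params(n);R=np.array(c["R"]);t=np.array(c["t"])
    d=R.T@np.array([(u-c["cx"])/c["fx"],(v-c["cy"])/c["fy"],1.]);return -R.T@t,d/np.linalg.norm(d)
def atz(n,u,v,z):
    o,d=ray(n,u,v);return o+d*(z-o[2])/d[2]
def tri(a,b):
    A=np.zeros((3,3));B=np.zeros(3)
    for n,(u,v) in(("top",a),("scene",b)):
        o,d=ray(n,u,v);P=np.eye(3)-np.outer(d,d);A+=P;B+=P@o
    return np.linalg.solve(A,B)
def proj(n,X):
    c=camera_params(n);p=np.array(c["R"])@X+c["t"];return p[0]/p[2]*c["fx"]+c["cx"],p[1]/p[2]*c["fy"]+c["cy"]
E
python3 - <<'E'
from h import *
np.set_printoptions(precision=4,suppress=True)
L=tri((392.9,173.3),(383.1,179.3));R=tri((441.7,165.4),(431.1,197.2));print("knobs",L,R)
c=[atz("top",355+a/7,145+b/7,.01) for a,b in((78,160),(583,75),(630,310),(115,400))]
cc=np.mean(c,0);print("corners",*c,cc)
yaw1=np.arctan2(*( (lambda d:(-d[0],d[1]))(c[0]-c[1]+c[3]-c[2])));print(yaw1)
for y in(yaw1,):
    for s in(.055,-.055): print("mouth",cc[0]-s*np.sin(y),cc[1]+s*np.cos(y))
print("mid",(L+R)/2,"yaw",np.arctan2(-(L-R)[0],(L-R)[1]),np.linalg.norm((L-R)[:2]))
print("cup rim",atz("top",228.6,159.6,.07),"floor",atz("top",233.6,163.6,.005))
# knob tops expected 168-182
for z in(.168,.175,.182): print(z,atz("top",392.9,173.3,z),atz("top",441.7,165.4,z))
# rim ellipse check in scene: rim centres
for p in ((185,205),(446,285)): print(atz("scene",345+p[0]/5.4,170+p[1]/5.4,.11))
E
```

```text
knobs [ 0.501  -0.1495  0.1793] [ 0.5174 -0.2578  0.1706]
corners [ 0.5392 -0.107   0.01  ] [ 0.566  -0.2898  0.01  ] [ 0.4805 -0.3029  0.01  ] [ 0.4522 -0.1176  0.01  ] [ 0.5095 -0.2043  0.01  ]
0.1484143371756276
mouth 0.5013267966638061 -0.14992417105551048
mouth 0.5175925063132726 -0.25871491831647586
mid [ 0.5092 -0.2036  0.1749] yaw 0.14988136336897498 0.10946211981739135
cup rim [0.5579 0.2279 0.07  ] floor [0.5585 0.2288 0.005 ]
0.168 [ 0.5028 -0.1514  0.168 ] [ 0.5177 -0.2584  0.168 ]
0.175 [ 0.5018 -0.1505  0.175 ] [ 0.5167 -0.2567  0.175 ]
0.182 [ 0.5009 -0.1495  0.182 ] [ 0.5157 -0.2549  0.182 ]
[ 0.4937 -0.1509  0.11  ]
[ 0.5139 -0.2607  0.11  ]
```

Two independent measures agree within 1–2 mm. The left mouth is at (0.501,-0.150) with knob top 0.179, the right mouth at (0.5175,-0.258) with knob top 0.171, and stand yaw is 0.149. The cup is at (0.558,0.228).

Candidates for the stand are the metal one at top (405,178) and the orange one at (208,262). I choose the metal one, and the crop confirms its blue knobs and grey barrels. The bottle at (402,102) is not a knob.

First I'll move clear of the cabinet, then go above the right knob with the fingers shut.

```bash
python3 -m creep '[[[0,50,-78,-10,0,0,0],[0,103,-155,-10,0,0,0],[0,103,-155,-10,0,0,0.12],[0,160,-168,-5,0,0,0.234],[0,216,-180,0,0,0,0.234],[0,272,-192,8,0,0,0.234],[0,328,-204,16,0,0,0.234],[0,384,-216,23,0,0,0.234],[0,384,-216,23,0,0,0.234],[0,384,-216,23,0,0,0.234],[0,384,-216,23,0,0,0.234],[0,384,-216,23,0,0,0.234]]]' 30
cat > look.py <<'E'
import sys,cv2
from plant import capture,readout
import numpy as np
np.set_printoptions(precision=4,suppress=True)
name=sys.argv[1]
b=[int(x) for x in sys.argv[2].split(",")]; c=[int(x) for x in sys.argv[3].split(",")]
t=capture("top")[:,:,::-1];s=capture("scene")[:,:,::-1]
f=lambda im,b:cv2.resize(im[b[2]:b[3],b[0]:b[1]],(400,int(400*(b[3]-b[2])/(b[1]-b[0]))),interpolation=cv2.INTER_CUBIC)
A,B=f(t,b),f(s,c);h=max(A.shape[0],B.shape[0])
P=lambda i:cv2.copyMakeBorder(i,0,h-i.shape[0],0,0,cv2.BORDER_CONSTANT)
cv2.imwrite(f"pics/{name}.png",np.hstack([P(A),P(B)]))
o=readout.observe();print(o["clock"],o["position"],o["force"],o["width"],o["orientation"].round(3).tolist())
E
python3 look.py a1 355,485,120,240 345,475,120,280
```

```text
clock: 1.6
position: [0.5173, -0.2606, 0.2165]
orientation: [[0.989, 0.146, -0.0], [0.146, -0.989, -0.001], [-0.0, 0.001, -1.0]]
force: [0.2, 0.0, 0.2]
width: 0.0002
1.7 [ 0.5177 -0.2602  0.2166] [ 1.022  -0.3791 -0.2177] -2.139898146197667e-05 [[0.989, 0.146, 0.0], [0.146, -0.989, -0.001], [0.0, 0.001, -1.0]]
```

View pics/a1.png

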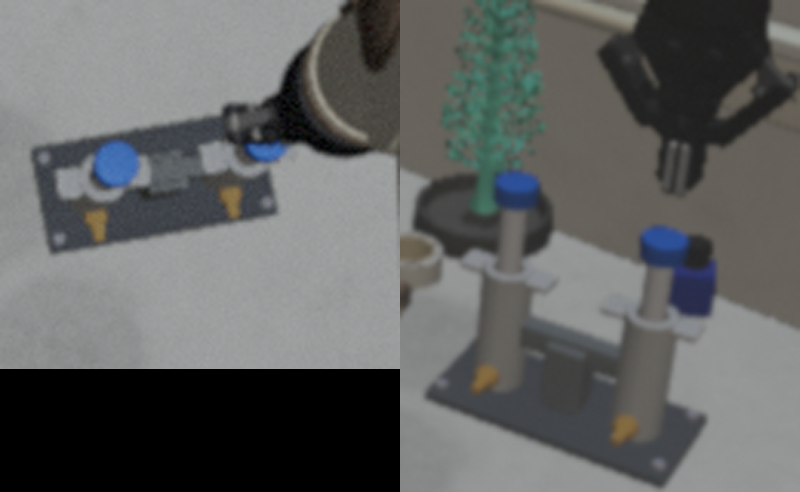

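The shut fingers hang over the right knob, with the tips at scene crop (677,190) and the knob at (665,245). I'll go down to just above it and then in small steps.

```bash
python3 -m creep '[[[0,0,-2,15,0,0,0],[0,0,-2,30,0,0,0],[0,0,-2,32,0,0,0],[0,0,-2,32,0,0,0]]]'; python3 -m creep '[[[0,0,0,2,0,0,0],[0,0,0,4,0,0,0],[0,0,0,6,0,0,0],[0,0,0,6,0,0,0]]]'
```

```text
clock: 2.2
position: [0.5179, -0.2569, 0.1838]
orientation: [[0.989, 0.149, -0.001], [0.149, -0.989, 0.001], [-0.001, -0.001, -1.0]]
force: [0.2, -0.7, 0.1]
width: -0.0002
clock: 2.7
position: [0.5181, -0.2572, 0.1783]
orientation: [[0.989, 0.148, 0.0], [0.148, -0.989, -0.0], [0.0, 0.0, -1.0]]
force: [-1.4, 0.4, -0.4]
width: -0.0002
```

```bash
python3 -m creep '[[[0,0,0,1,0,0,0],[0,0,0,2,0,0,0],[0,0,0,3,0,0,0]]]'; python3 -m creep '[[[0,0,0,1,0,0,0],[0,0,0,2,0,0,0],[0,0,0,3,0,0,0]]]';python3 -m creep '[[[0,0,0,1,0,0,0],[0,0,0,2,0,0,0]]]'
```

```text
clock: 3.08
position: [0.5181, -0.2572, 0.1754]
orientation: [[0.989, 0.148, 0.0], [0.148, -0.989, -0.0], [0.0, 0.0, -1.0]]
force: [0.3, 0.5, 0.7]
width: 0.0002
clock: 3.45
position: [0.518, -0.2572, 0.1722]
orientation: [[0.989, 0.148, 0.0], [0.148, -0.989, 0.0], [0.0, -0.0, -1.0]]
force: [0.1, 0.3, 1.5]
width: -0.0001
clock: 3.7
position: [0.5181, -0.2572, 0.1703]
orientation: [[0.989, 0.148, 0.0], [0.148, -0.989, -0.0], [0.0, 0.0, -1.0]]
force: [0.1, 0.0, 1.0]
width: -0.0004
```

```bash
python3 look.py a2 355,485,120,240 385,455,160,230
```

```text
3.8 [ 0.518  -0.2571  0.1702] [ 0.3381 -0.1786 -0.0815] -0.0004370213430925171 [[0.989, 0.148, -0.0], [0.148, -0.989, 0.0], [-0.0, -0.0, -1.0]]
```

View pics/a2.png

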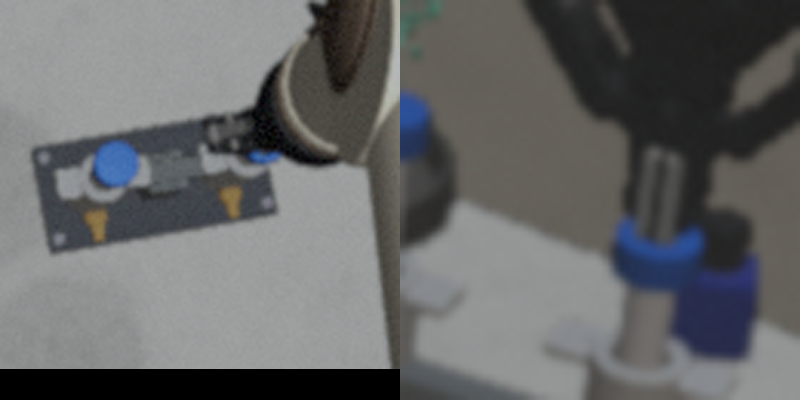

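The tips now rest on the knob, and it has already gone down a few mm: its lower edge moved from scene y≈206.7 to 210.4. I'll go on in small steps.

```bash
for i in 1; do python3 -m creep '[[[0,0,0,1,0,0,0],[0,0,0,2,0,0,0]]]' | grep -E 'pos|force'; python3 -m creep '[[[0,0,0,1,0,0,0],[0,0,0,2,0,0,0]]]' | grep -E 'pos|force'; python3 -m creep '[[[0,0,0,1,0,0,0],[0,0,0,2,0,0,0]]]' | grep -E 'pos|force'; done
```

```text
position: [0.5181, -0.2572, 0.1683]
force: [0.2, -0.2, 1.5]
position: [0.5181, -0.2571, 0.1663]
force: [-0.2, -0.0, 0.7]
position: [0.518, -0.2572, 0.1642]
force: [-0.4, -0.4, 0.5]
```

```bash
python3 look.py a3 425,465,145,185 400,460,170,230
python3 - <<'E'
from h import *
for z in (.171,.163,.156): print(z,proj("scene",np.array([.5175,-.258,z])),proj("scene",np.array([.5175,-.258,z-.016])))
E
```

```text
4.65 [ 0.5179 -0.2571  0.1642] [-0.5967  0.2232  0.5305] 0.0002480891481476646 [[0.989, 0.148, -0.0], [0.148, -0.989, 0.0], [-0.0, -0.0, -1.0]]
0.171 (np.float64(431.26333980975727), np.float64(197.0264341442224)) (np.float64(430.20925363389375), np.float64(203.6195929472396))
0.163 (np.float64(430.73410429199015), np.float64(200.33672688188875)) (np.float64(429.68873356566223), np.float64(206.87537179017568))
0.156 (np.float64(430.2746220327169), np.float64(203.21072292882138)) (np.float64(429.2367889592658), np.float64(209.70222089261992))
```

View pics/a3.png

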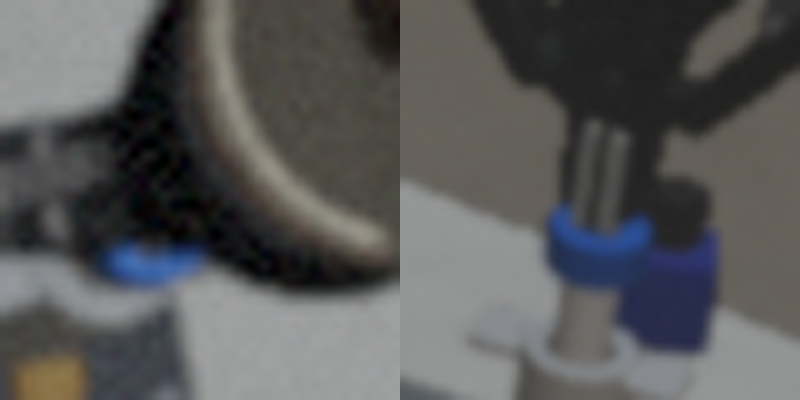

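The plunger follows: its lower edge is now at scene y≈213, which puts the top at about 0.155. So the drag relaxes at rest, while a spring block would persist. I'll continue into the 162–149 mm window.

```bash
python3 -m creep '[[[0,0,0,1,0,0,0],[0,0,0,2,0,0,0],[0,0,0,3,0,0,0]]]' | grep -E 'pos|force'
python3 - <<'E'
from plant import readout
print(readout.observe()["force"])
E
```

```text
position: [0.5181, -0.2571, 0.1613]
force: [0.6, 0.2, 0.7]
[0.6093701  0.16071697 0.70352634]
```

```bash
python3 -m creep '[[[0,0,0,1,0,0,0],[0,0,0,2,0,0,0]]]' | grep -E 'pos|force'; python3 -m creep '[[[0,0,0,1,0,0,0],[0,0,0,2,0,0,0]]]' | grep -E 'pos|force'
```

```text
position: [0.5181, -0.2572, 0.1593]
force: [-0.4, 0.1, 1.1]
position: [0.5181, -0.2572, 0.1573]
force: [0.5, 0.2, 0.2]
```

```bash
python3 -m creep '[[[0,0,0,1,0,0,0],[0,0,0,2,0,0,0]]]' | grep -E 'pos|force'; python3 -m creep '[[[0,0,0,1,0,0,0],[0,0,0,2,0,0,0]]]' | grep -E 'pos|force'; python3 -m creep '[[[0,0,0,1,0,0,0],[0,0,0,2,0,0,0]]]' | grep -E 'pos|force'
```

```text
position: [0.518, -0.2571, 0.1553]
force: [-0.3, 0.0, 0.7]
position: [0.5181, -0.2571, 0.1532]
force: [0.7, -0.3, 1.2]
position: [0.518, -0.2572, 0.1512]
force: [0.1, -0.4, 1.2]
```

```bash
python3 look.py a4 425,465,145,185 400,460,170,230
```

```text
6.375 [ 0.5179 -0.2571  0.1512] [-0.6251 -0.0281  0.6823] 0.00026317233968681036 [[0.989, 0.148, -0.0], [0.148, -0.989, 0.0], [-0.0, -0.0, -1.0]]
```

View pics/a4.png

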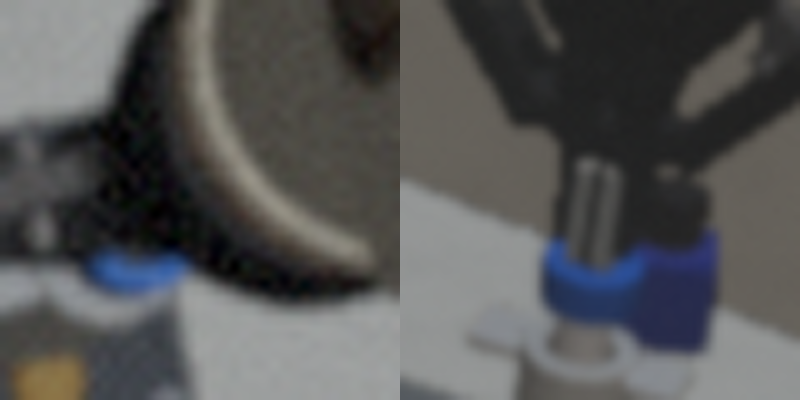

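The right plunger followed past the whole window (knob bottom now at scene y≈218, top about 0.143) with no rise, so the right one is the free one. I'll press it home.

```bash
python3 -m creep '[[[0,0,0,2,0,0,0],[0,0,0,4,0,0,0],[0,0,0,6,0,0,0]]]' | grep -E 'pos|force'; python3 -m creep '[[[0,0,0,2,0,0,0],[0,0,0,4,0,0,0],[0,0,0,6,0,0,0]]]' | grep -E 'pos|force';python3 -m creep '[[[0,0,0,1,0,0,0],[0,0,0,2,0,0,0],[0,0,0,3,0,0,0]]]' | grep -E 'clock|pos|force'
```

```text
position: [0.5181, -0.2572, 0.1452]
force: [0.1, 0.4, 0.6]
position: [0.518, -0.2572, 0.1392]
force: [0.2, 0.3, 0.7]
clock: 7.5
position: [0.5181, -0.2572, 0.1363]
force: [0.2, 0.1, 1.7]
```

```bash
python3 -m creep '[[[0,0,0,1,0,0,0],[0,0,0,1,0,0,0]]]' | grep -E 'pos|force'; python3 -m creep '[[[0,0,0,1,0,0,0],[0,0,0,1,0,0,0]]]' | grep -E 'pos|force'; python3 -m creep '[[[0,0,0,1,0,0,0],[0,0,0,1,0,0,0]]]' | grep -E 'pos|force'
```

```text
position: [0.5179, -0.2571, 0.1352]
force: [0.1, -0.9, 0.9]
position: [0.518, -0.2571, 0.1342]
force: [0.3, 0.2, 0.6]
position: [0.518, -0.2572, 0.1341]
force: [-2.9, 2.0, 7.2]
```

```bash
python3 -m creep '[[[0,0,0,1,0,0,0],[0,0,0,1,0,0,0]]]' | grep -E 'pos|force';  python3 look.py a5 425,465,145,185 400,460,170,230
```

```text
position: [0.5181, -0.2572, 0.134]
force: [-6.1, 1.2, 14.6]
8.6 [ 0.5181 -0.2572  0.134 ] [-5.075   2.0796 14.3146] -6.250772072140072e-06 [[0.989, 0.148, -0.0], [0.148, -0.989, -0.001], [-0.0, 0.001, -1.0]]
```

View pics/a5.png

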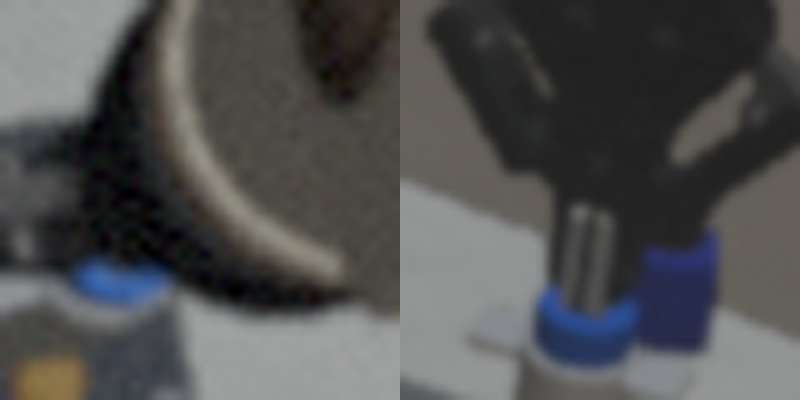

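The right knob sits on the rim: hard stop at TCP z 0.134 (tips 0.126, as expected) with 14 N. Next I'll rise and go over to the left knob.

```bash
python3 -m creep '[[[0,0,0,-35,0,0,0],[0,0,0,-70,0,0,0],[0,0,-54,-72,0,0,0],[0,0,-109,-72,0,0,0],[0,0,-109,-66,0,0,0],[0,0,-109,-60,0,0,0],[0,0,-109,-60,0,0,0]]]'; python3 look.py a6 425,465,145,185 360,460,150,230
```

```text
clock: 9.48
position: [0.5013, -0.1508, 0.1914]
orientation: [[0.989, 0.146, -0.001], [0.146, -0.989, 0.0], [-0.001, -0.0, -1.0]]
force: [-0.7, -0.0, 0.5]
width: -0.0001
9.575 [ 0.5018 -0.1506  0.1919] [-0.2465 -0.1163 -0.6145] 0.0001910836279869289 [[0.989, 0.146, -0.0], [0.146, -0.989, 0.0], [-0.0, -0.0, -1.0]]
```

View pics/a6.png

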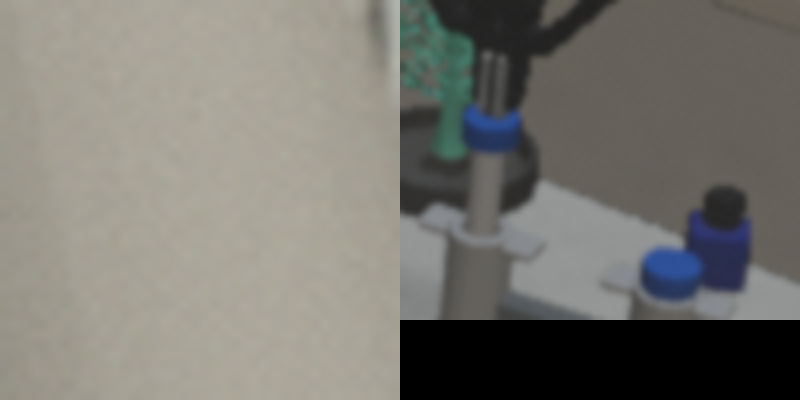

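The right knob rests on the rim at (672,275), and the tips are over the left knob at (492,110). Pressing the left one now.

```bash
python3 -m creep '[[[0,0,0,2,0,0,0],[0,0,0,4,0,0,0],[0,0,0,6,0,0,0],[0,0,0,8,0,0,0],[0,0,0,10,0,0,0]]]' | grep -E 'pos|force'; python3 -m creep '[[[0,0,0,2,0,0,0],[0,0,0,4,0,0,0],[0,0,0,6,0,0,0],[0,0,0,8,0,0,0]]]' | grep -E 'pos|force'; python3 -m creep '[[[0,0,0,1,0,0,0],[0,0,0,2,0,0,0]]]' | grep -E 'pos|force'; python3 -m creep '[[[0,0,0,1,0,0,0],[0,0,0,2,0,0,0]]]' | grep -E 'clock|pos|force'
```

```text
position: [0.502, -0.1494, 0.1823]
force: [-0.8, -0.7, 1.3]
position: [0.5019, -0.1494, 0.1742]
force: [-0.3, 0.4, 2.4]
position: [0.5019, -0.1494, 0.1722]
force: [0.5, -0.0, 1.6]
clock: 11.2
position: [0.5019, -0.1494, 0.1703]
force: [0.3, 0.2, 1.4]
```

```bash
python3 -m creep '[[[0,0,0,1,0,0,0],[0,0,0,2,0,0,0]]]' | grep -E 'pos|force'; python3 -m creep '[[[0,0,0,1,0,0,0],[0,0,0,2,0,0,0]]]' | grep -E 'clock|pos|force'
```

```text
position: [0.5019, -0.1494, 0.1682]
force: [-0.1, -0.1, 1.2]
clock: 11.7
position: [0.5019, -0.1493, 0.1663]
force: [-0.1, -0.7, 1.4]
```

```bash
python3 -m creep '[[[0,0,0,1,0,0,0],[0,0,0,2,0,0,0]]]' | grep -E 'clock|pos|force'
```

```text
clock: 11.95
position: [0.5019, -0.1494, 0.1642]
force: [0.7, 0.9, 1.4]
```

```bash
python3 -m creep '[[[0,0,0,1,0,0,0],[0,0,0,2,0,0,0]]]' | grep -E 'clock|pos|force'
```

```text
clock: 12.2
position: [0.5019, -0.1494, 0.1622]
force: [-0.2, -0.2, 1.1]
```

```bash
python3 -m creep '[[[0,0,0,1,0,0,0],[0,0,0,2,0,0,0]]]' | grep -E 'clock|pos|force'
```

```text
clock: 12.45
position: [0.5022, -0.1495, 0.1605]
force: [0.9, 0.5, 3.8]
```

```bash
python3 -m creep '[[[0,0,0,1,0,0,0],[0,0,0,1,0,0,0]]]' | grep -E 'clock|pos|force'
```

```text
clock: 12.7
position: [0.5021, -0.1494, 0.1594]
force: [-1.4, -0.4, 4.2]
```

```bash
python3 -m creep '[[[0,0,0,1,0,0,0],[0,0,0,1,0,0,0]]]' | grep -E 'clock|pos|force'
```

```text
clock: 12.95
position: [0.5021, -0.1494, 0.1585]
force: [-0.2, -0.0, 4.5]
```

```bash
python3 -m creep '[[[0,0,0,1,0,0,0],[0,0,0,1,0,0,0]]]' | grep -E 'clock|pos|force'
```

```text
clock: 13.2
position: [0.5022, -0.1495, 0.1576]
force: [0.3, -0.6, 5.5]
```

```bash
python3 -m creep '[[[0,0,0,1,0,0,0],[0,0,0,1,0,0,0]]]' | grep -E 'clock|pos|force'
```

```text
clock: 13.45
position: [0.5023, -0.1495, 0.1567]
force: [-0.4, -0.6, 6.3]
```

```bash
python3 -m creep '[[[0,0,0,1,0,0,0],[0,0,0,1,0,0,0]]]' | grep -E 'clock|pos|force'; python3 -m creep '[[[0,0,0,-15,0,0,0],[0,0,0,-45,0,0,0],[0.9,0,0,-50,0,0,0],[0.9,0,0,-50,0,0,0],[0.9,0,0,-50,0,0,0],[0.9,0,0,-50,0,0,0],[0.9,0,0,-50,0,0,0]]]'; python3 look.py a7 345,485,120,240 360,460,150,230
```

```text
clock: 13.7
position: [0.5024, -0.1495, 0.1558]
force: [0.6, -0.7, 6.9]
clock: 14.58
position: [0.5016, -0.1492, 0.2048]
orientation: [[0.989, 0.148, -0.001], [0.148, -0.989, 0.001], [-0.001, -0.001, -1.0]]
force: [-0.9, -0.6, 0.1]
width: 0.0769
14.675 [ 0.5018 -0.1493  0.205 ] [-0.9237 -0.7723 -1.2207] 0.0770333574660349 [[0.989, 0.148, -0.0], [0.148, -0.989, 0.0], [-0.0, -0.0, -1.0]]
```

View pics/a7.png

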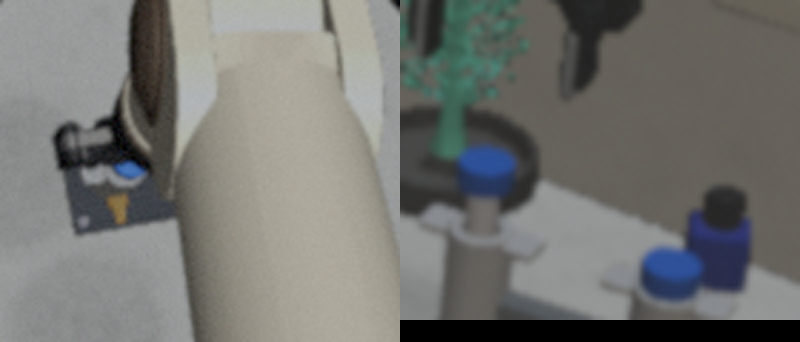

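The left plunger jams at about 0.152 (force climbed 1.1 to 6.9 N at 0.9 N/mm). After release its knob top is at about 0.153 (crop (488,160)), with the fingers open on either side. I'll go down, pinch it and draw it straight up.

```bash
python3 -m creep '[[[0.9,0,0,30,0,0,0],[0.9,0,0,55,0,0,0],[0.9,0,0,67,0,0,0],[0.9,0,0,67,0,0,0],[0,0,0,67,0,0,0],[0,0,0,67,0,0,0],[0,0,0,67,0,0,0],[0,0,0,67,0,0,0],[0,0,0,67,0,0,0]]]' 40; python3 look.py a8 345,485,120,240 360,460,150,230
```

```text
clock: 15.8
position: [0.5021, -0.1495, 0.1386]
orientation: [[0.989, 0.148, 0.001], [0.148, -0.989, -0.0], [0.001, 0.0, -1.0]]
force: [0.6, -0.7, -0.2]
width: 0.0306
15.9 [ 0.5021 -0.1495  0.1385] [ 0.615  -0.2455  1.0876] 0.030524805056282696 [[0.989, 0.148, 0.0], [0.148, -0.989, -0.0], [0.0, 0.0, -1.0]]
```

View pics/a8.png

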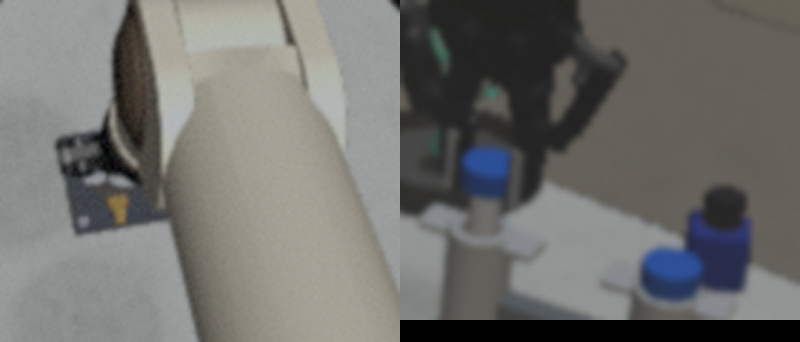

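```bash
python3 -m creep '[[[0,0,0,-8,0,0,0],[0,0,0,-18,0,0,0],[0,0,0,-30,0,0,0],[0,0,0,-45,0,0,0],[0,0,0,-60,0,0,0],[0,0,0,-75,0,0,0],[0,0,0,-90,0,0,0],[0,0,0,-105,0,0,0],[0,0,0,-115,0,0,0],[0,0,0,-115,0,0,0]]]' 40; python3 look.py a9 345,485,120,240 360,460,100,230
python3 - <<'E'
from plant import readout
import numpy as np
o=readout.observe();d=np.array([.558,.228,.2535])-o["position"];print((o["orientation"].T@d*1000).round(1))
E
```

```text
clock: 17.15
position: [0.5024, -0.1495, 0.2542]
orientation: [[0.989, 0.148, 0.001], [0.148, -0.989, -0.001], [0.001, 0.001, -1.0]]
force: [0.9, -0.2, -0.5]
width: 0.0304
17.25 [ 0.5016 -0.1494  0.253 ] [-0.1545 -0.2081 -0.2674] 0.030372157087566246 [[0.989, 0.148, -0.001], [0.148, -0.989, 0.0], [-0.001, -0.0, -1.0]]
[ 111.7 -364.9   -0.5]
```

View pics/a9.png

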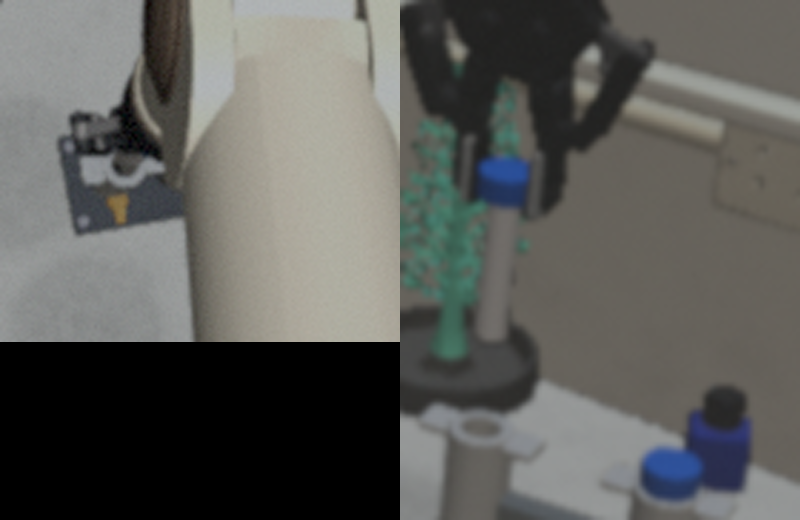

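The plunger is out of the barrel and held upright, with its foot at crop (490,335). Carrying it over the cup.

```bash
python3 -m creep '[[[0,8,-40,0,0,0,0],[0,16,-85,0,0,0,0],[0,28,-130,0,0,0,0],[0,42,-175,0,0,0,0],[0,56,-220,0,0,0,0],[0,72,-265,0,0,0,0],[0,90,-310,0,0,0,0],[0,104,-345,0,0,0,0],[0,112,-365,0,0,0,0],[0,112,-365,0,0,0,0],[0,112,-365,0,0,0,0]]]'; python3 look.py b1 170,310,100,220 230,330,60,200
```

```text
clock: 18.62
position: [0.5582, 0.227, 0.2525]
orientation: [[0.989, 0.148, -0.001], [0.148, -0.989, -0.001], [-0.002, 0.001, -1.0]]
force: [0.0, -1.2, -0.9]
width: 0.0301
18.725 [0.5586 0.2265 0.2529] [-0.8499 -0.0594 -0.9968] 0.03027953520634125 [[0.989, 0.146, -0.001], [0.146, -0.989, -0.001], [-0.001, 0.001, -1.0]]
```

View pics/b1.png

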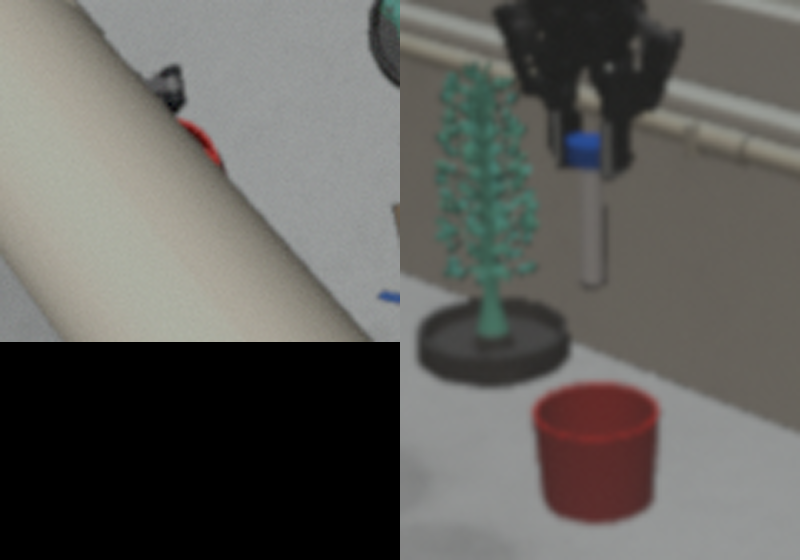

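The plunger hangs centred over the cup in both views: foot at crop (593,285), cup mouth centre (597,412). Lowering.

```bash
python3 -m creep '[[[0,0,0,25,0,0,0],[0,0,0,55,0,0,0],[0,0,0,85,0,0,0],[0,0,0,110,0,0,0],[0,0,0,130,0,0,0],[0,0,0,143,0,0,0],[0,0,0,150,0,0,0],[0,0,0,150,0,0,0]]]'; python3 -m creep '[[[0,0,0,2,0,0,0],[0,0,0,4,0,0,0],[0,0,0,6,0,0,0],[0,0,0,8,0,0,0],[0,0,0,8,0,0,0]]]'; python3 look.py b2 170,310,100,220 250,310,130,200
```

```text
clock: 19.73
position: [0.5586, 0.2282, 0.1033]
orientation: [[0.989, 0.148, -0.0], [0.148, -0.989, -0.0], [-0.0, 0.0, -1.0]]
force: [0.6, 1.1, -0.8]
width: 0.0304
clock: 20.35
position: [0.5584, 0.2281, 0.0951]
orientation: [[0.989, 0.148, -0.0], [0.148, -0.989, -0.0], [-0.0, 0.0, -1.0]]
force: [-0.5, -0.2, -0.7]
width: 0.0301
20.45 [0.5585 0.2282 0.0953] [-0.1109 -0.3903 -0.4788] 0.030226551204373297 [[0.989, 0.148, -0.0], [0.148, -0.989, -0.0], [-0.0, 0.0, -1.0]]
```

View pics/b2.png

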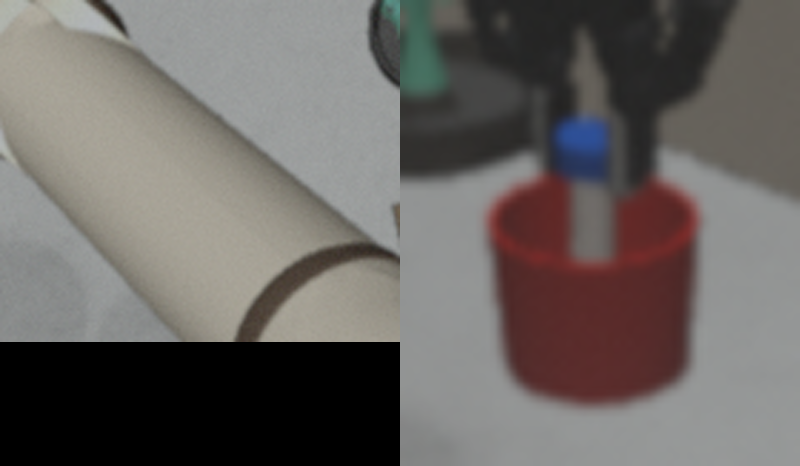

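```bash
python3 -m creep '[[[0,0,0,1,0,0,0],[0,0,0,2,0,0,0]]]'|grep -E 'pos|force'; python3 -m creep '[[[0,0,0,1,0,0,0],[0,0,0,1,0,0,0]]]'|grep -E 'pos|force';python3 -m creep '[[[0,0,0,1,0,0,0],[0,0,0,1,0,0,0]]]'|grep -E 'clock|pos|force'
```

```text
position: [0.5585, 0.2282, 0.0933]
force: [-0.0, -0.7, 0.2]
position: [0.5584, 0.2281, 0.0922]
force: [-0.2, 0.3, -1.2]
clock: 21.2
position: [0.5589, 0.2284, 0.0917]
force: [-1.0, -0.5, 3.2]
```

The foot is on the cup floor (3.2 N). Opening in place, then rising straight up.

```bash
python3 -m creep '[[[0.45,0,0,0,0,0,0],[0.6,0,0,0,0,0,0],[0.8,0,0,0,0,0,0],[0.8,0,0,0,0,0,0],[0.8,0,0,-10,0,0,0],[0.8,0,0,-25,0,0,0],[0.8,0,0,-55,0,0,0],[0.8,0,0,-100,0,0,0],[0.8,0,0,-140,0,0,0],[0.8,0,0,-140,0,0,0]]]'; python3 look.py b3 170,310,100,220 250,310,130,200
```

```text
clock: 22.45
position: [0.5607, 0.2299, 0.2365]
orientation: [[0.989, 0.148, 0.008], [0.148, -0.989, 0.003], [0.008, -0.002, -1.0]]
force: [0.8, 0.2, -0.4]
width: 0.0681
22.55 [0.5588 0.2282 0.2324] [-0.8307  0.8721 -0.8334] 0.06838110996177395 [[0.989, 0.148, 0.002], [0.148, -0.989, 0.0], [0.002, 0.0, -1.0]]
```

View pics/b3.png

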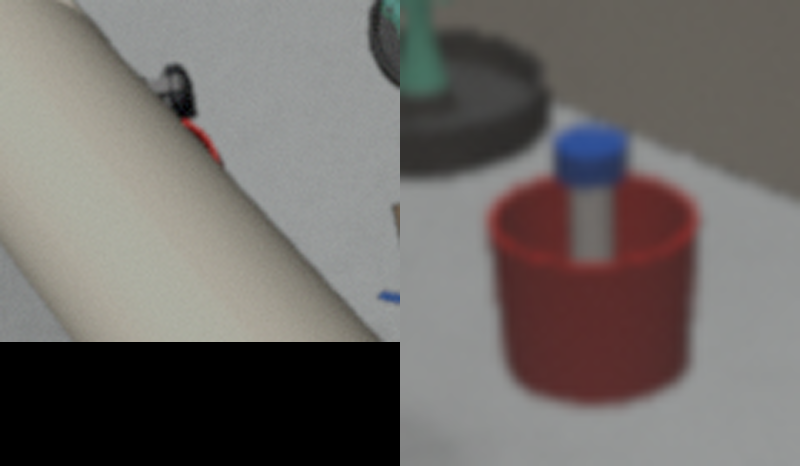

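The plunger stands upright in the cup, knob above the rim at crop (591,150). I'll retreat and check the whole scene.

```bash
python3 -m creep '[[[0.8,0,0,-50,0,0,0],[0.8,0,45,-60,0,0,0],[0.8,0,90,-60,0,0,0],[0.8,0,135,-60,0,0,0],[0.8,0,135,-60,0,0,0],[0.8,0,135,-60,0,0,0],[0.8,0,135,-60,0,0,0],[0.8,0,135,-60,0,0,0]]]'; python3 look.py b4 170,470,80,280 230,470,120,290
```

```text
clock: 23.55
position: [0.5782, 0.0962, 0.2913]
orientation: [[0.989, 0.151, -0.0], [0.151, -0.989, 0.0], [-0.0, -0.0, -1.0]]
force: [1.6, 0.0, -0.6]
width: 0.0682
23.65 [0.5783 0.0957 0.2913] [-0.6546  0.2436  0.9158] 0.06824843618224496 [[0.989, 0.15, -0.0], [0.15, -0.989, 0.0], [-0.0, -0.0, -1.0]]
```

View pics/b4.png

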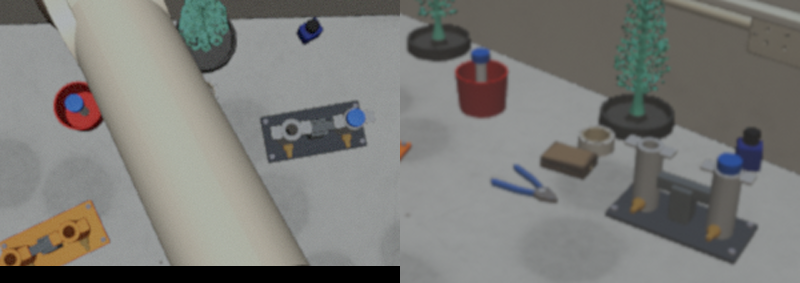

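Left barrel empty, right knob on its rim, plunger standing in the cup, mould, tape and cutters where they were. Handing in.

```bash
python3 -c "
from plant import order
print(order.job_done())"
```

```text
the job is handed in; nothing more can be done
None
```

The job is done and handed in at about 23.7 s of the 54 s allowed. The interface reports no verdict, so the result rests on my own checks.

- **Right plunger (free):** It ran with no rise in force through the whole zone where the jam could be. I pressed it home to a hard stop, with the fingertips at 126 mm and about 14 N, so the knob is on the rim.
- **Left plunger (jammed):** The force began to rise at a knob-top height of about 153 mm and climbed at about 0.9 N per mm. I stopped at 6.9 N, well under 16 N. I then drew it straight up and stood it in the red cup.
- **Last pictures:** The right knob is on its rim and the left barrel is empty. The plunger was standing in the cup about a second after I let go, and the gripper was touching nothing. The mould, tape, cutters and orange stand looked undisturbed by eye.

Two things did not match what I expected:
- **Drag reading:** The wrist force showed only about 1 N in both barrels, against the stated 2.5 to 4 N. I confirmed from pictures that the right knob was moving with the fingers. I relied on the rise in force rather than its absolute value.
- **Stance in the cup:** The plunger stands upright near the middle of the cup and does not lean on the wall.

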